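# Set the specimen-box press a quarter turn off its seat

### The arm

A 7-joint arm with a two-finger parallel gripper is mounted at the origin on the work surface. World frame = base frame: x ahead of the robot, y to its left, z up, the work surface at z = 0. Lengths are in mm, angles in degrees, forces in N, time in s.
With the tool pointing down it reaches from about 400 to 925 mm from the base axis. Payload 4.1 kg.
Tool frame: the origin (TCP) lies at the very end of the fingers, on their centre line; the grasp point (between the pads) lies 19 mm behind it; x points along the fingers, y is the direction in which the jaws open and shut, and the axes are right-handed (so a half turn about x gives the same grasp; the last joint's range is limited). The gripper opens to 85 mm and grips with 20 to 120 N. Pads are 22 mm wide; open, the fingers measure 114 mm over their backs; the gripper's body (76 mm by 85 mm) begins 54 mm behind the grasp point. The pads swing forward as they close: fully open they stand 13 mm farther back than shut.
Start: joints at [64.515, 22.827, 2.584, 88.041, -1.071, 69.15, -2.905], TCP at [220.355, -611.545, 231.347] pointing down, gripper open.
Joint ranges: [-161.44, 161.44], [-28.35, 127.94], [-78.24, 83.42], [0, 140.83], [-78.03, 258.03], [13.02, 114.36], [-168.23, 168.23]. Speed limits (degrees/s): [147.25, 147.25, 180, 180, 180, 180, 180].

### API

Orientations are given as [roll, pitch, yaw] about the fixed x, y, z axes, in that order (R = Rz(yaw) Ry(pitch) Rx(roll)).
In Python, from plant import manip gives the robot as it stands. The module is installed in compiled form; this text tells all that it offers.
- The arm moves only by the shell command python3 -m creep 'ROWS' [FORCE]. ROWS is JSON, a list that holds one entry, the list of rows, each a list of 5 numbers: the shift along the world's x, y, z as a fraction of full scale, then the turn about the world's z as a fraction of full scale, then the gripper command: -1 is fully open, 1 is shut, values between are in proportion. In form: [[[x, y, z, twist, fingers], ...]]. A call has 1 to 8 rows; each row is the pose to reach, as a shift and turn from the pose commanded when the call began, turning the shorter way round; what a row does not reach only later rows make up. Full scale, the value 1, is 0.25 m for a shift and 180 degrees for a turn. A row lasts 1/8 s, in which the tool goes at most 62.5 mm and 10.7 degrees, less where a joint would pass 70% of its speed; a pose out of reach is approached as far as the arm can. A call with a number of a shift or a turn outside -1 to 1 is refused whole. A call with a gripper value outside its range is refused whole. The fingers move at their own pace and stop on an object; FORCE is the grip in N (left out, the last holds). Time passes only in rows, so rows that repeat a pose let the fingers close. It gives the time, the measured TCP pose, the force and the opening at its end, in the units of the state.
- manip.read_state(): the state, without advancing time (a new reading comes with each control period).
- manip.camera(name): name is "scene" or "top" or "wrist"; returns a dict with "image" (420x560x3 uint8, red, green, blue), "depth" (420x560 float32, mm along the optical axis (not along the pixel's ray), 0 where there is no reading), "vfov" (degrees; the focal length in pixels is half the picture's height over the tangent of half this angle, whatever the lens; pixels are square), "cx", "cy" (the principal point, pixels), "k1" (the pictures are not rectified: a ray, as slopes to the right and down, at radius r is drawn at 1 + k1 r^2 times it, then the intrinsics apply), "view" (4x4, takes a point from world to camera coordinates). Camera axes: x right, y down, z forward; pixel columns grow to the right and rows downward; lengths in mm; the calibration is good to about 2 mm. A picture is of the moment at which its call begins.
- manip.sign_off(): hands the job in, once; it reports no verdict.
The state is a dict: "t": time; "qpos": joint angles; "joint_velocities": joint speeds; "joint_torque": joint torques, N m; "tcp_pos": TCP position; "ee_rot": TCP orientation; "contact_force": force on the tool from outside, world axes, zero at the start; "torque": the same for the moment, N m; "opening": finger opening in mm.
Only numpy, scipy, OpenCV 4.12 (cv2) and the standard library are available. Lean on these libraries where they do the work, as an engineer would, in place of code of your own. Each camera call takes 0.05 s, during which the arm holds its last target.

### The job

Two small presses on the collection table each hold a glass-topped insect box. On the press with the brass wing screw, turn the screw clockwise until it seats fully, then back it off a quarter turn so that the glass is not strained, and finish while still gripping the brass screw at that setting so that it can be locked. Leave the press with the black screw, both clamped boxes and the jar and bottle beside them as they are.

Things in the scene. Friction and masses are not known exactly. Their poses are not given: they have to be found in the camera images.
- brass_press: The press to work on: a fixed grey frame, base plate 185 x 120 x 14 mm, a column 28 x 36 mm at the base's +x end and an arm 36 mm wide reaching from the column back over the box, its flat top 116 mm above the table (a steel collar of 28 mm diameter stands 5 mm above it). Origin on the table straight under the screw's axis; z up, x from the screw towards the column. The base reaches from x = -70 to +115 mm. The wing screw is the topmost part of the press
- brass_screw_grip (a point): Centre of the wing of the brass wing screw, on its upright axis, 149 mm above the table. The wing is an upright flat bar 44 mm long (this point's x axis), 12 mm thick (its y axis) and 30 mm high (134 to 164 mm above the table), with a white mark on top of its +x half. The point turns with the screw; grip the wing across its thickness from above. The screw stays at the same height as it turns
- brass_screw (a joint): Angle of the brass wing screw in rad, growing as it turns clockwise seen from above (tightening). At 0 the wing's x axis lies along the press's x axis. It starts between 0.6 and 1.7 and seats against a hard stop at 3.60, when the rubber foot under the arm (32 mm across) reaches the box; the foot comes down 2 mm per rad. It turns against light friction (about 0.06 N m) and stays where it is left. A gripper with limited wrist travel may need two or three grasps to seat it
- black_press: The second press, of the same build and size, with a black plastic wing screw: to be left alone. Same origin and axes
- black_screw (a joint): Angle of the black wing screw in rad, the same sense; it starts between 1.4 and 1.6 and is to be left there
- wood_box: Glass-topped insect box with a brown wooden frame, 110 x 88 x 40 mm, loose between the ledges of the brass press, under its foot. Origin at the centre of its underside, 14 mm above the table
- blue_box: Glass-topped insect box with a blue-grey frame, same size, in the black press. Origin at the centre of its underside
- pin_jar: Bystander: clear jar with a red lid, 48 mm diameter, 60 mm tall. Origin at the centre of its underside
- spirit_bottle: Bystander: white bottle with a red cap, 56 mm diameter, 130 mm tall. Origin at the centre of its underside
Things that resemble listed ones, but are neither listed nor needed, are in the scene too. Leave any orange or pink look-alike of the brass_press alone.

How it is judged (in metres and radians):
On the way, in this order (a step that is already met when the one before it is completed fails the run):
1. the brass screw is turned clockwise until it seats (value of joint brass_screw above 3.5 rad), for 0.2 s.
2. the brass screw is backed off a quarter turn (value of joint brass_screw between 1.78 and 2.28 rad), for 0.2 s.
At the end, for the whole second after the job is handed in: The brass screw has seated (within 0.1 rad of 3.60) and then stands at 1.78 to 2.28 rad (a quarter turn back, +-14 degrees), still, gripped with over 3 N; the black screw reads 1.2 to 1.8 rad, the clamped boxes are within 12 mm and the jar and bottle within 20 mm of their starts (all of step 2 and velocity of joint brass_screw between -0.1 and 0.1 rad/s and contact force between the fingers and brass_screw above 3 N and value of joint black_screw between 1.2 and 1.8 rad and distance of each of wood_box, blue_box from where it was at the start of the episode below 0.012 m and distance of each of pin_jar, spirit_bottle from where it was at the start of the episode below 0.02 m); the arm keeps its last pose, push and grip.
It fails at once if the black screw is turned (value of joint black_screw below 1.2 rad or value of joint black_screw above 1.8 rad).
It fails at once if a clamped box is knocked out of place (distance of any of wood_box, blue_box from where it was at the start of the episode above 0.012 m).
It fails at once if a bystander is knocked away or over (distance of any of pin_jar, spirit_bottle from where it was at the start of the episode above 0.02 m or angle between any of pin_jar, spirit_bottle's own z axis and vertical above 0.5 rad).
It also fails if it takes over 61 s, if anything falls off the work surface, if the arm or the gripper's body presses on something with over 40 N, if the wrist force passes 120 N, or if a joint passes its speed limit or range.

## Working session

There is one attempt and no reset: what is moved stays moved. The work goes in short steps, Python scripts to look and compute and a shell command to move; the robot and the scene stay as the last step left them, time stands still between calls to the robot, and variables do not carry over. Pictures are saved under pics/ and viewed, and the job is handed in when it is done.

```bash
mkdir -p pics; cat > h.py <<'E'
import numpy as np, cv2
from plant import manip
def shot(name,fn):
    c=manip.camera(name); cv2.imwrite('pics/'+fn,c['image'][:,:,::-1]); np.save('pics/'+fn+'.npy',c,allow_pickle=True); return c
def load(fn): return np.load('pics/'+fn+'.npy',allow_pickle=True).item()
def K(c):
    f=210/np.tan(np.radians(c['vfov'])/2); return np.array([[f,0,c['cx']],[0,f,c['cy']],[0,0,1]])
def ray(c,u,v):
    k=K(c); d=np.array([(u-c['cx'])/k[0,0],(v-c['cy'])/k[1,1]]); s=d.copy()
    for _ in range(30): s=d/(1+c['k1']*(s@s))
    V=np.array(c['view']); R=V[:3,:3]; o=-R.T@V[:3,3]; return o,R.T@np.array([s[0],s[1],1])
def onz(c,u,v,z):
    o,d=ray(c,u,v); return o+d*(z-o[2])/d[2]
def dep(c,u,v):
    o,d=ray(c,u,v); return o+d*c['depth'][int(v),int(u)]
E
python3 - <<'E'
from h import *
for n in('scene','top','wrist'):
    c=shot(n,n+'0.png'); print(n,c['vfov'],c['k1'],ray(c,c['cx'],c['cy']))
s=manip.read_state(); print(s)
E
```

```text
scene 55.340862597904106 -0.08225138185549687 (array([1044.83716112,  584.33991406, 1013.73810486]), array([-0.43759008, -0.48327512, -0.75826122]))
top 52.8217492708996 0.00870639704823373 (array([ 408.42994436,  -10.12658844, 1157.13323445]), array([ 0.10881063,  0.02010679, -0.99385913]))
wrist 71.49824558221023 -0.04710934964816473 (array([ 286.06407909, -587.48675641,  373.33183909]), array([-0.26057985, -0.09139283, -0.96111679]))
{'t': 0.15, 'qpos': array([64.51564271, 22.86199394,  2.58059285, 88.09553267, -1.07222493,
       69.15098814, -2.9067305 ]), 'joint_velocities': array([-0.0273176 , -0.1916127 ,  0.06656503, -0.20093321,  0.04799648,
       -0.01812484, -0.05497804]), 'joint_torque': array([ 1.33859223e-03, -4.75563169e+01,  1.36625569e+00, -2.54514706e+01,
        1.17356851e-02,  6.49034337e-03, -1.30645736e-05]), 'tcp_pos': array([ 220.18108544, -611.07090127,  230.520268  ]), 'ee_rot': array([-86.51007991,  89.91563927, 113.30630777]), 'contact_force': array([0.32314796, 0.3939544 , 0.69230799]), 'torque': array([-0.00924596, -0.00310285, -0.00327366]), 'opening': 85.34185886159034}
```

View pics/scene0.png

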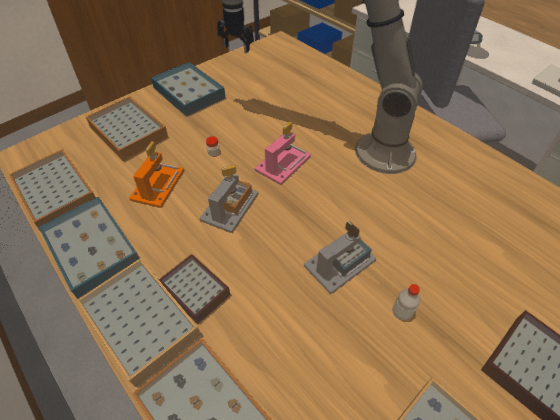

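View pics/top0.png

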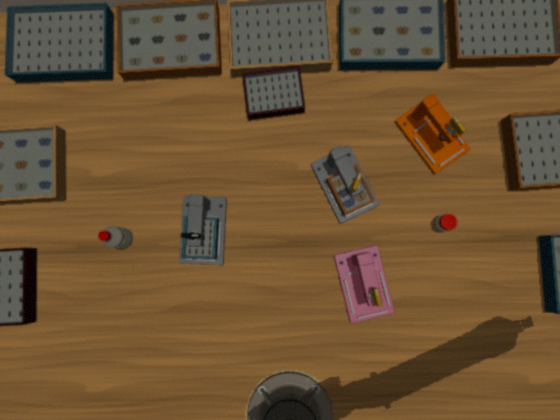

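View pics/wrist0.png

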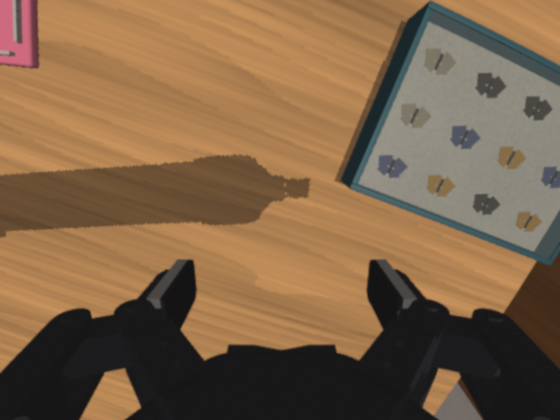

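The three brass-screw candidates in the top view are the grey press (345,185), the orange one (432,135) and the pink one (363,285). The black-screw press is at (203,230). Only the grey press at (345,185) has a grey frame, a brass screw and a wooden box, so it fits. I'll enlarge it to confirm.

```bash
python3 - <<'E'
from h import *
c=load('top0.png'); im=c['image'][:,:,::-1]
s=load('scene0.png'); si=s['image'][:,:,::-1]
a=cv2.resize(im[135:231,300:390],None,fx=6,fy=6,interpolation=cv2.INTER_CUBIC)[:560,:400+140]
b=cv2.resize(si[155:235,190:270],None,fx=5,fy=5,interpolation=cv2.INTER_CUBIC)
cv2.imwrite('pics/c1.png',a); cv2.imwrite('pics/c2.png',b)
hsv=cv2.cvtColor(im.copy(),cv2.COLOR_BGR2HSV)
m=cv2.inRange(hsv,(20,140,110),(35,255,255)); m[:, :300]=0;m[:, 390:]=0;m[:135]=0;m[231:]=0
n,l,st,ce=cv2.connectedComponentsWithStats(m)
print(st,ce)
i=1+np.argmax(st[1:,4]); ys,xs=np.nonzero(l==i)
P=np.array([dep(c,x,y) for x,y in zip(xs,ys)]); print(np.c_[xs,ys,P.round(0)])
E
```

```text
[[     0      0    560    420 235165]
 [   354    178      6     11     35]] [[279.48857611 209.50388876]
 [356.25714286 183.37142857]]
[[ 357.  178.  592. -178.  162.]
 [ 357.  179.  589. -178.  164.]
 [ 359.  179.  588. -182.  165.]
 [ 356.  180.  587. -176.  161.]
 [ 357.  180.  586. -178.  163.]
 [ 358.  180.  586. -180.  163.]
 [ 359.  180.  587. -183.  159.]
 [ 356.  181.  584. -175.  166.]
 [ 357.  181.  584. -178.  162.]
 [ 358.  181.  585. -180.  161.]
 [ 355.  182.  582. -173.  160.]
 [ 356.  182.  582. -175.  163.]
 [ 357.  182.  581. -177.  169.]
 [ 358.  182.  582. -180.  163.]
 [ 355.  183.  580. -173.  163.]
 [ 356.  183.  580. -175.  162.]
 [ 357.  183.  579. -177.  164.]
 [ 358.  183.  580. -180.  162.]
 [ 355.  184.  578. -173.  159.]
 [ 356.  184.  577. -175.  166.]
 [ 357.  184.  577. -177.  163.]
 [ 358.  184.  577. -179.  165.]
 [ 354.  185.  575. -170.  162.]
 [ 355.  185.  574. -172.  166.]
 [ 356.  185.  575. -175.  163.]
 [ 357.  185.  575. -178.  161.]
 [ 354.  186.  572. -170.  163.]
 [ 355.  186.  573. -173.  161.]
 [ 356.  186.  572. -175.  164.]
 [ 354.  187.  570. -170.  161.]
 [ 355.  187.  570. -172.  164.]
 [ 356.  187.  570. -175.  161.]
 [ 354.  188.  568. -170.  163.]
 [ 355.  188.  567. -172.  165.]
 [ 356.  188.  567. -174.  165.]]
```

View pics/c1.png

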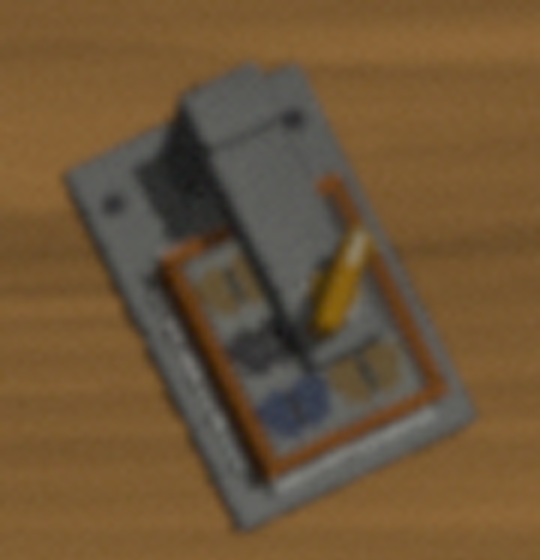

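View pics/c2.png

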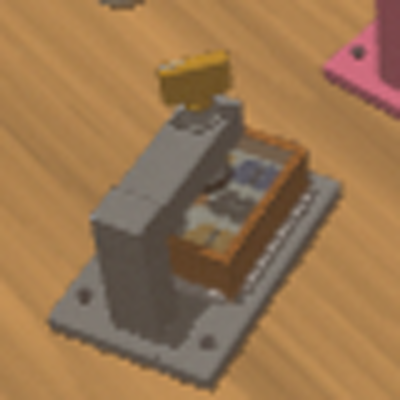

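The crop confirms it: grey frame, brass wing with its white mark at about (359,175) and a wooden box. Next I'll measure the axis and angles.

```bash
python3 - <<'E'
from h import *
from scipy.spatial.transform import Rotation as Ro
c=load('top0.png')
q=lambda x,y:(300+(x+.5)/6-.5,135+(y+.5)/6-.5)
for n,(x,y),z in [('A',(68,178),14),('B',(240,530),14),('C',(478,415),14),('w+',(358,232),164),('w-',(328,328),164),('arm fl',(212,150),116),('arm br',(310,365),116)]:
    print(n,onz(c,*q(x,y),z).round(1))
s=load('scene0.png')
w=lambda x,y:(190+(x+.5)/5-.5,155+(y+.5)/5-.5)
for n,p,z in [('w+ s',(160,68),164),('w- s',(228,55),164)]: print(n,onz(s,*w(*p),z).round(1))
st=manip.read_state(); R=Ro.from_euler('xyz',st['ee_rot'],degrees=True).as_matrix(); print(R.round(3))
E
```

```text
A [660.9 -78.9  14. ]
B [ 497.2 -150.8   14. ]
C [ 546.3 -260.    14. ]
w+ [ 602.5 -183.7  164. ]
w- [ 564.4 -170.2  164. ]
arm fl [ 648.4 -133.1  116. ]
arm br [ 556.7 -169.8  116. ]
w+ s [ 604.1 -181.8  164. ]
w- s [ 566.4 -163.7  164. ]
[[-0.001  0.339 -0.941]
 [ 0.001 -0.941 -0.339]
 [-1.    -0.001  0.   ]]
```

Two independent estimates put the axis at about (585,-176). The press yaw is about 24° and the wing yaw about -21°, so the joint reads about 0.79 rad, within the given range. The jaw needs a yaw of 69°, which is +139° from its present -70°. I'll move above the press with the height kept.

```bash
python3 -m creep '[[[0.2,0.2,0,0.06,-1],[0.4,0.4,0,0.12,-1],[0.6,0.6,0,0.18,-1],[0.74,0.8,0.0,0.24,-1],[0.74,0.88,0.0,0.3,-1],[0.74,0.88,0.0,0.36,-1],[0.74,0.88,0,0.4,-1],[0.74,0.88,0,0.4,-1]]]' 60
```

```text
t: 1.15
tcp_pos: [405.1, -391.4, 231.1]
ee_rot: [-140.7, 90.0, 131.0]
contact_force: [-0.2, -0.7, 0.6]
opening: 85.7
```

```bash
python3 -m creep '[[[0.2,0.2,0,0.06,-1],[0.4,0.4,0.04,0.12,-1],[0.6,0.6,0.08,0.18,-1],[0.72,0.8,0.08,0.24,-1],[0.72,0.86,0.08,0.3,-1],[0.72,0.86,0.08,0.36,-1],[0.72,0.86,0.08,0.37,-1],[0.72,0.86,0.08,0.37,-1]]]'
python3 - <<'E'
from h import *
c=shot('wrist','w1.png'); s=manip.read_state(); print(s['tcp_pos'],s['qpos'],s['ee_rot'])
shot('top','t1.png')
E
```

```text
t: 2.15
tcp_pos: [584.9, -177.6, 251.0]
ee_rot: [-147.9, 90.0, -169.8]
contact_force: [-0.0, -0.6, -0.0]
opening: 85.5
[ 584.95300833 -177.6815926   251.16984586] [ 38.69538024  20.67741784 -33.72158243  91.36396443  11.93732433
  71.60677649  71.04667033] [-129.09885069   89.97549543 -150.94374105]
```

View pics/w1.png

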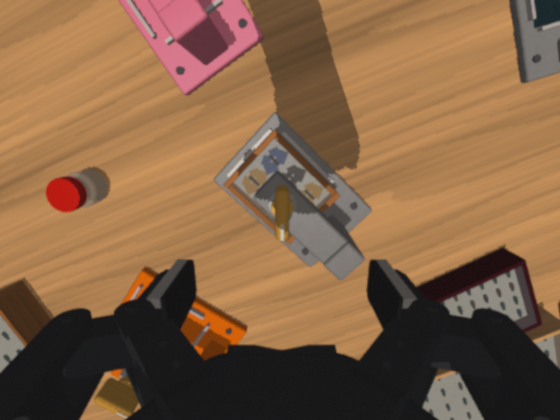

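The wing is at about (282,212) in the wrist view, roughly in line between the fingers, with its white mark at the lower end near (279,236). I'll refine this from the wrist picture.

```bash
python3 - <<'E'
from h import *
from scipy.spatial.transform import Rotation as Ro
c=load('w1.png'); im=c['image'][:,:,::-1]
cr=cv2.resize(im[160:260,230:350],None,fx=6,fy=6,interpolation=cv2.INTER_CUBIC); cv2.imwrite('pics/w1c.png',cr)
hsv=cv2.cvtColor(im.copy(),cv2.COLOR_BGR2HSV)
P=[]
for v in range(180,250):
  for u in range(265,300):
    h,s,b=hsv[v,u]; p=dep(c,u,v)
    if 159<p[2]<170: P.append(p[:2])
P=np.array(P); print(len(P),P.mean(0)); r=cv2.minAreaRect(P.astype(np.float32)); print(r, cv2.boxPoints(r))
st=manip.read_state(); R=Ro.from_euler('xyz',st['ee_rot'],degrees=True).as_matrix(); print('jaw yaw',np.degrees(np.arctan2(R[1,1],R[0,1])))
E
```

```text
722 [ 583.71477765 -176.40914127]
((584.5661010742188, -176.61123657226562), (11.853231430053711, 42.79441833496094), 67.8295669555664) [[ 562.51434 -174.02516]
 [ 602.14484 -190.17418]
 [ 606.61786 -179.19731]
 [ 566.98737 -163.0483 ]]
jaw yaw 68.19489947617377
```

View pics/w1c.png

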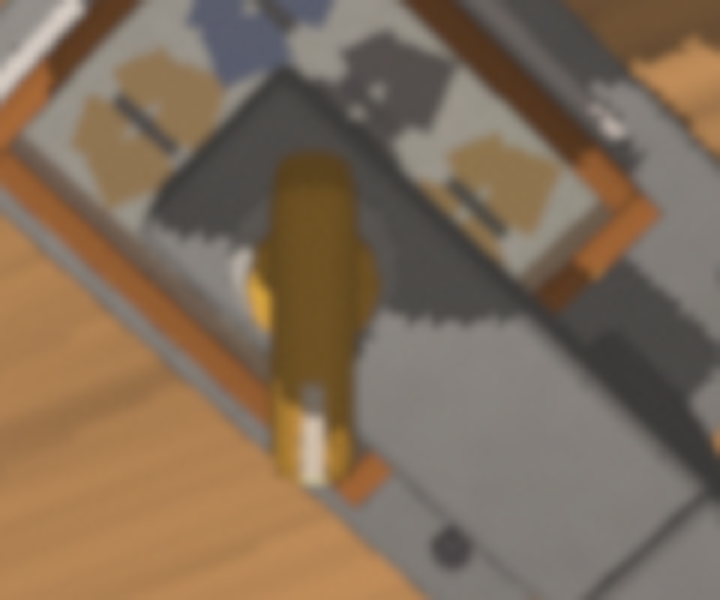

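The enlarged crop shows the wing with its mark at the +x end. The measured top is 42.8 x 11.9 mm (given 44 x 12), centred on (584.6,-176.6) with yaw -22°, so the joint is about 0.8 rad. The jaw yaw is 68.2°, which is aligned. I'll go down to a TCP height of about 131 mm.

```bash
python3 -m creep '[[[0,0.004,-0.1,0,-1],[0,0.004,-0.2,0,-1],[0,0.004,-0.3,0,-1],[0,0.004,-0.4,0,-1],[0,0.004,-0.45,0,-1],[0,0.004,-0.48,0,-1],[0,0.004,-0.48,0,-1]]]'
python3 -m creep '[[[0,0,0,0,0.3],[0,0,0,0,0.6],[0,0,0,0,1],[0,0,0,0,1],[0,0,0,0,1],[0,0,0,0,1],[0,0,0,0,1],[0,0,0,0,1]]]' 60
python3 - <<'E'
from h import *
c=shot('wrist','w2.png'); s=manip.read_state(); print(s['qpos'],s['torque'])
E
```

```text
t: 3.12
tcp_pos: [585.5, -175.7, 131.5]
ee_rot: [54.8, 90.0, 33.2]
contact_force: [0.3, -0.1, 1.9]
opening: 85.8
t: 4.12
tcp_pos: [584.9, -177.1, 132.1]
ee_rot: [-83.6, 89.9, -105.2]
contact_force: [-3.0, -2.8, 6.0]
opening: 15.8
[ 37.08335008  26.76819419 -32.06561461  98.95574887  16.35680709
  58.97110108  67.61825037] [-0.69689754  0.63636467  0.0084872 ]
```

View pics/w2.png

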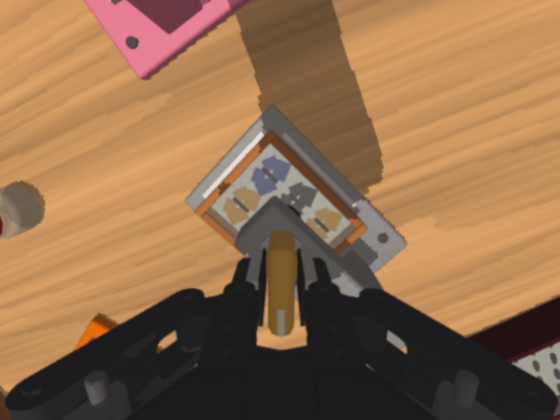

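The wing (281,285) sits between both pads, but the opening reads 15.8 where I expected about 12. I'll check that it has settled.

```bash
python3 -m creep '[[[0,0,0,0,1],[0,0,0,0,1],[0,0,0,0,1]]]' 60; python3 -m creep '[[[0,0,0,-0.02,1],[0,0,0,-0.05,1],[0,0,0,-0.08,1],[0,0,0,-0.11,1],[0,0,0,-0.11,1]]]' 60
python3 - <<'E'
from h import *
c=shot('wrist','w3.png'); s=manip.read_state(); print(s['qpos'],s['torque'],s['opening'])
E
```

```text
t: 4.55
tcp_pos: [584.9, -177.1, 132.0]
ee_rot: [-84.1, 89.9, -105.8]
contact_force: [-3.1, -3.4, 5.7]
opening: 16.3
t: 5.18
tcp_pos: [585.0, -177.1, 132.1]
ee_rot: [-59.0, 89.9, -100.4]
contact_force: [-3.3, -3.1, 5.6]
opening: 16.0
[ 33.97804647  26.02718515 -27.84088187  99.04934833  14.07167471
  58.38799277  49.69381039] [-0.65071924  0.73082705  0.0016315 ] 15.880586136009654
```

View pics/w3.png

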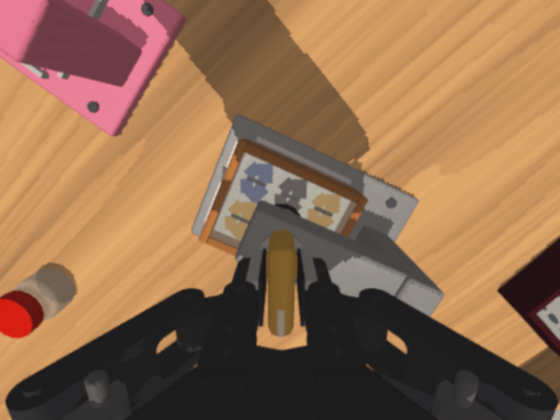

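The wing turned with the jaws. I'll carry on clockwise.

```bash
cat > j.py <<'E'
from h import *
from scipy.spatial.transform import Rotation as Ro
st=manip.read_state(); R=Ro.from_euler('xyz',st['ee_rot'],degrees=True).as_matrix(); a=np.degrees(np.arctan2(R[1,1],R[0,1]))
print('jaw yaw',a,'joint est (jaw)',np.radians((23.9-(a-90))%360),'tcp',st['tcp_pos'].round(1),'F',st['contact_force'].round(1),'T',st['torque'].round(3),'q',st['qpos'].round(1))
E
python3 j.py
python3 -m creep '[[[0,0,0,-0.05,1],[0,0,0,-0.1,1],[0,0,0,-0.15,1],[0,0,0,-0.2,1],[0,0,0,-0.25,1],[0,0,0,-0.3,1],[0,0,0,-0.35,1],[0,0,0,-0.4,1]]]' 60; python3 j.py
```

```text
jaw yaw 48.59074420813144 joint est (jaw) 1.139861545595283 tcp [ 585. -177.  132.] F [-2.7 -3.1  5.4] T [-0.651  0.731  0.002] q [ 34.   26.  -27.8  99.   14.1  58.4  49.7]
t: 6.22
tcp_pos: [585.2, -177.0, 132.0]
ee_rot: [27.5, 89.9, -86.2]
contact_force: [-1.1, -2.8, 5.9]
opening: 16.0
jaw yaw -23.669279217053813 joint est (jaw) 2.401036871932996 tcp [ 585.2 -177.   132. ] F [-1.1 -2.8  5.9] T [-0.54   0.586  0.085] q [ 22.6  24.4 -12.8  99.4   6.4  56.9 -16.2]
```

```bash

python3 -m creep '[[[0,0,0,-0.05,1],[0,0,0,-0.1,1],[0,0,0,-0.15,1],[0,0,0,-0.2,1],[0,0,0,-0.25,1],[0,0,0,-0.3,1],[0,0,0,-0.33,1],[0,0,0,-0.33,1]]]' 60; python3 j.py
python3 -m creep '[[[0,0,0,-0.01,1],[0,0,0,-0.02,1],[0,0,0,-0.03,1],[0,0,0,-0.03,1]]]' 60; python3 j.py
```

```text
t: 7.22
tcp_pos: [585.2, -177.1, 132.0]
ee_rot: [91.0, 89.9, -81.8]
contact_force: [-1.7, -3.4, 5.6]
opening: 16.0
jaw yaw -82.81460204396289 joint est (jaw) 3.43331749241752 tcp [ 585.2 -177.1  132. ] F [-1.7 -3.4  5.6] T [-0.612  0.56  -0.015] q [ 13.3  24.   -0.7  99.6   0.5  56.3 -70.4]
t: 7.72
tcp_pos: [585.2, -177.2, 132.0]
ee_rot: [99.5, 89.9, -78.7]
contact_force: [-1.9, -3.4, 4.4]
opening: 16.3
jaw yaw -88.19864071205404 joint est (jaw) 3.5272866942304004 tcp [ 585.2 -177.2  132. ] F [-1.9 -3.4  4.4] T [-0.616  0.56  -0.025] q [ 12.4  24.    0.4  99.7  -0.1  56.3 -75.3]
```

```bash

python3 -m creep '[[[0,0,0,-0.01,1],[0,0,0,-0.02,1],[0,0,0,-0.02,1]]]' 60; python3 j.py
python3 -m creep '[[[0,0,0,-0.01,1],[0,0,0,-0.02,1],[0,0,0,-0.02,1]]]' 60; python3 j.py
```

```text
t: 8.1
tcp_pos: [585.3, -177.1, 132.0]
ee_rot: [103.6, 89.9, -78.2]
contact_force: [-3.2, -3.5, 5.4]
opening: 15.9
jaw yaw -91.79157125734643 joint est (jaw) 3.589995162041228 tcp [ 585.3 -177.1  132. ] F [-3.2 -3.5  5.4] T [-0.652  0.535 -0.064] q [ 11.9  24.    1.2  99.7  -0.4  56.3 -78.6]
t: 8.48
tcp_pos: [585.3, -177.2, 132.1]
ee_rot: [103.5, 89.9, -81.8]
contact_force: [-2.6, -3.5, 5.6]
opening: 16.3
jaw yaw -95.29672483368414 joint est (jaw) 3.6511716327363755 tcp [ 585.3 -177.2  132.1] F [-2.6 -3.5  5.6] T [-0.657  0.556  0.357] q [ 11.3  24.    1.9  99.7  -0.8  56.3 -81.9]
```

The z torque rose from about 0 to 0.36 N m at an estimated 3.65 rad, so the stop appears reached. One more small push will confirm it.

```bash

python3 -m creep '[[[0,0,0,-0.01,1],[0,0,0,-0.02,1],[0,0,0,-0.02,1],[0,0,0,-0.02,1]]]' 60; python3 j.py; python3 - <<'E'
from h import *
shot('wrist','w4.png')
E
```

```text
t: 8.98
tcp_pos: [585.3, -177.2, 132.0]
ee_rot: [103.0, 89.8, -85.8]
contact_force: [-2.8, -4.0, 5.5]
opening: 16.1
jaw yaw -98.7914855276029 joint est (jaw) 3.7121667134145393 tcp [ 585.3 -177.2  132. ] F [-2.8 -4.   5.5] T [-0.691  0.606  0.745] q [ 10.7  24.    2.6  99.7  -1.1  56.2 -85.1]
```

View pics/w4.png

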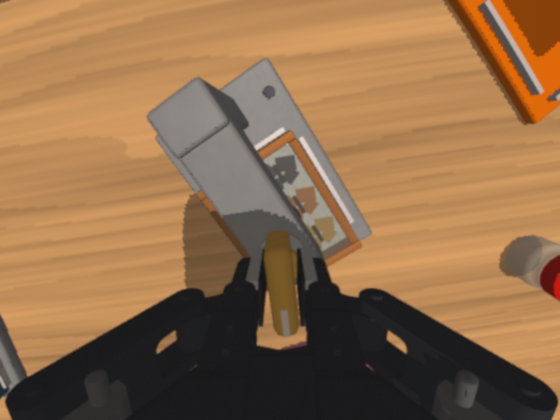

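The torque doubled to 0.75 N m, and the picture shows the wing skewed about 7° in the pads because it is held by the stop. It is seated. Now I'll back off until the jaw yaw is about -2.4°, which is 96° counter-clockwise including the slip angle.

```bash

python3 -m creep '[[[0,0,0,0.05,1],[0,0,0,0.1,1],[0,0,0,0.15,1],[0,0,0,0.2,1],[0,0,0,0.25,1],[0,0,0,0.3,1],[0,0,0,0.35,1],[0,0,0,0.4,1]]]' 60; python3 j.py
python3 -m creep '[[[0,0,0,0.04,1],[0,0,0,0.08,1],[0,0,0,0.11,1],[0,0,0,0.135,1],[0,0,0,0.135,1],[0,0,0,0.135,1]]]' 60; python3 j.py; python3 - <<'E'
from h import *
shot('wrist','w5.png')
E
```

```text
t: 10.02
tcp_pos: [585.1, -177.0, 132.1]
ee_rot: [32.7, 89.9, -84.0]
contact_force: [-2.3, -2.5, 5.3]
opening: 16.1
jaw yaw -26.70699610065282 joint est (jaw) 2.45405503329522 tcp [ 585.1 -177.   132.1] F [-2.3 -2.5  5.3] T [-0.563  0.565 -0.101] q [ 22.2  24.3 -12.2  99.4   6.1  56.9 -19. ]
t: 10.78
tcp_pos: [585.1, -177.0, 132.0]
ee_rot: [2.3, 89.9, -90.3]
contact_force: [-2.6, -2.1, 4.9]
opening: 16.0
jaw yaw -2.6752692711353 joint est (jaw) 2.0346222751802814 tcp [ 585.1 -177.   132. ] F [-2.6 -2.1  4.9] T [-0.61   0.621  0.008] q [ 26.   24.7 -17.2  99.3   8.6  57.3   3. ]
```

View pics/w5.png

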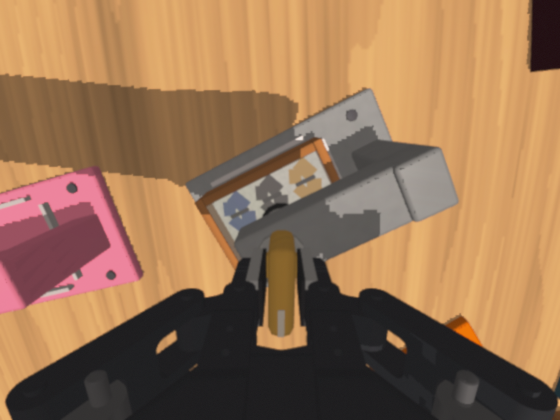

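The picture shows the wing (281,285) straight in the pads again. I'll check its angle against the arm edge independently, and check the other objects.

```bash
python3 - <<'E'
from h import *
c=load('w5.png')
e=[onz(c,*p,116)[:2] for p in((245,231),(392,168))]; w=[onz(c,*p,164)[:2] for p in((281,245),(281,325))]
d=lambda a:np.degrees(np.arctan2(*(a[1]-a[0])[::-1]))
print(e,w,d(e),d(w),np.radians((d(e)-d(w))%360))
b=load('w4.png')
c0=load('top0.png'); c1=shot('top','t2.png')
D=cv2.absdiff(c0['image'],c1['image']).max(2)
for n,(x0,x1,y0,y1) in dict(black=(175,232,190,268),bottle=(92,136,222,254),jar=(430,462,208,236)).items(): print(n,(D[y0:y1,x0:x1]>40).sum(), D[y0:y1,x0:x1].mean())
E
```

```text
[array([ 564.70597111, -162.97018071]), array([ 647.88151836, -130.29651289])] [array([ 586.07522803, -152.74978899]), array([ 584.26852694, -191.44074697])] 21.446280219675014 -92.67352404814524 1.9917663262049403
black 0 10.348178137651821
bottle 0 10.975142045454545
jar 0 12.196428571428571
```

View pics/t2.png

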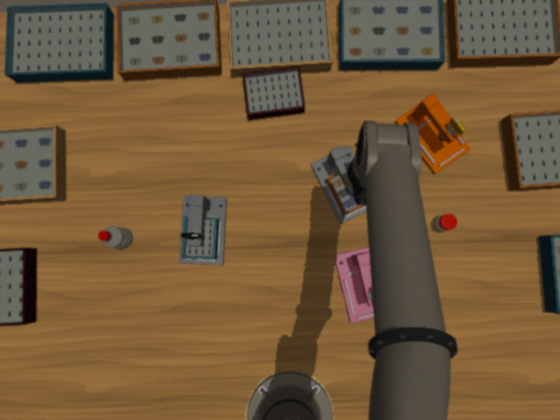

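The top view shows the black press (203,230), the bottle (115,238) and the jar (446,222) unmoved. The screw reads 1.99 rad from the picture and 2.03 rad from the jaws, both well inside 1.78–2.28. I'm handing in while still gripping.

```bash
python3 - <<'E'
from plant import manip
s=manip.read_state(); print(s['t'],s['opening'],s['joint_velocities'].round(2)); print(manip.sign_off())
E
```

```text
10.875 16.076697214672837 [ 0.01 -0.05 -0.05  0.03 -0.02 -0.01  0.02]
the job is handed in; nothing more can be done
None
```

I seated the brass screw on the grey press, backed it off a quarter turn and handed the job in at 10.9 s with the wing still gripped at 60 N. `sign_off` gave no verdict.

- **Seating:** one grasp was enough, turning clockwise from about 0.8 rad. At the stop the torque rose to 0.75 N m and the wing skewed slightly in the pads.
- **Final setting:** the screw stands at about 2.03 rad by the jaws and 1.99 rad by the wrist picture, against the 1.78 to 2.28 allowed. The arm was still.
- **Surroundings:** the black press with its screw and box, the jar and the bottle look unchanged in the top view. I compared the wooden box by eye only, in the wrist pictures; it still sits in its press, but I did not measure its shift.
- **Disagreements:** the opening read 16 mm on the 12 mm wing, though the pictures show it held by both pads. The press yaw came out at 23.9° from the base and 21.4° from the arm edge.

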